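Lock a T-foot stop into the packing bench rail

TASK

Fit the end stop with the oblong T-shaped foot to the bench rail at the two dark cross marks, so that trays can be packed against it: drop its foot down into the slot with the foot lying along the slot, until the collar rests on the rail, then twist it a quarter turn so that the foot locks crosswise under the lips, and let go of it, standing upright. The stop with the round foot does not fit the slot; leave it alone.

Things in the scene. Friction and masses are not known exactly. Their poses are not given: they have to be found in the camera images.
- t_stop: Loose stop, 64 mm tall, about 0.12 kg, standing on its T foot. Origin: centre of the foot's underside, z up. Steel foot 50 (x) by 18 (y) by 10 mm high; stem 16 mm thick; round collar 40 mm across, z = 26 to 32 mm; black wing grip 50 (x) by 16 (y) mm, z = 34 to 64 mm, to be gripped across its 16 mm. Wing and foot are parallel; half a turn makes no difference.
- puck_stop: Bystander: loose steel stop with the same black wing grip (50 x 16 mm, z = 34 to 64 mm) but a round disc foot 64 mm across, 12 mm high, and no collar. Origin: centre of its underside. The two stops may stand in either place, to the robot's right (-y) of the rail.
- rail: Fixed aluminium T-slot rail, 36 mm high, 76 wide (y), 276 long (x). Origin: centre of underside; x along the slot to the end with a fence plate 58 mm high. Slot 30 mm wide, 260 long, lips 10 mm thick (z = 26 to 36); channel below 64 wide, floor at z = 6. With the collar on the rail the stop's origin is at z = 10 mm and its foot turns freely, 6 mm below the lips; no end stop to the turn.
- stop_mark (a point): Middle of the slot, level with the rail's top (36 mm above the bench), between two dark cross marks 10 mm wide on the lips; 30 mm from the rail's middle, away from the fence. Axes as the rail's.
Not all that is in view belongs to the job. What is shaped like the t_stop but orange is not meant.

How it is judged:
By the outcome, as a careful person would: the job done as asked, in the order asked, and still so for the second after the job is handed in, with the robot touching nothing.
It also fails if it takes over 42 s, if anything falls off the work surface, if the arm or the gripper's body presses on something with over 40 N, if the wrist force passes 120 N, or if a joint passes its speed limit or range.

ROBOT

A 6-joint arm with a two-finger parallel gripper is mounted at the origin on the work surface. World frame = base frame: x ahead of the robot, y to its left, z up, the work surface at z = 0. Lengths are in m, angles in rad, forces in N, time in s.
With the tool pointing down it reaches from about 0.3 to 0.775 m from the base axis. Payload 14.6 kg.
Tool frame: the origin (TCP) lies on the mounting face of the last link; the fingertips stand 199 mm ahead of it and the grasp point (between the pads) lies 180 mm ahead of it; z points along the fingers, y is the line along which they close (so a half turn about z gives the same grasp; the last joint's range is limited). The gripper opens to 94 mm and grips with 3 to 60 N. Pads are 16 mm wide; open, the fingers measure 119 mm over their backs; the gripper's body (75 mm by 177 mm) begins 78 mm behind the grasp point.
Start: joints at [-1.211, 0.3, 1.521, -0, 1.321, -0.067], TCP at [0.228, -0.501, 0.405] pointing down, gripper open.
Joint ranges: [-3.03, 3.03], [-0.79, 2.21], [0.23, 2.52], [-1.04, 4.18], [0, 3.07], [-2.55, 2.55]. Speed limits (rad/s): [2.22, 2.22, 2.57, 3.14, 3.14, 3.14].

INTERFACE

Orientations are given as [roll, pitch, yaw] about the fixed x, y, z axes, in that order (R = Rz(yaw) Ry(pitch) Rx(roll)).
In Python, from station import telemetry, cams, workorder, finder gives the robot as it stands.
- The arm moves only by the tool jog_arm, never from a script. Its argument "rows" is a list of rows, each an object with "gripper": the finger opening in m, from 0 to 0.094; "slide": the shift along the tool's x, y, z in m, a list of three; "spin": the turn about the tool's z in rad. In form: [{"gripper": gripper, "slide": [tx, ty, tz], "spin": spin}, ...]. A call has 1 to 8 rows; each row is the pose to reach, as a shift and turn from the pose commanded when the call began, along the tool's axes at that moment; what a row does not reach only later rows make up. A row lasts 1/10 s, in which the tool goes at most 50 mm and 8.59 degrees, less where a joint would pass 70% of its speed; a pose out of reach is approached as far as the arm can. A call with a gripper value outside its range is refused whole. The fingers move at their own pace and stop on an object; "squeeze" is the grip in N (left out, the last holds). Time passes only in rows, so rows that repeat a pose let the fingers close. It gives the time, the measured TCP pose, the force, the opening and the grip force at its end, in the units of the state.
- telemetry.get_obs(): the state, without advancing time (a new reading comes with each control period).
- cams.camera(name): name is "side" or "top"; returns (picture, depth): 384x512x3 uint8, red, green, blue; 384x512 float32, m along the optical axis (not along the pixel's ray), 0 where there is no reading.
- cams.camera_info(name): a dict with "camera_matrix" (3x3 intrinsics, pixels), "R" (3x3) and "t" (3): a world point X has camera coordinates R X + t. Camera axes: x right, y down, z forward; pixel columns grow to the right and rows downward; lengths in m; the calibration is good to about 2 mm. A picture is of the moment at which its call begins. camera_info takes no time and is no camera call.
- workorder.hand_in(): hands the job in; it is judged then, once.
Trained networks look in the newest picture that a camera, given by its name, has taken for a name from the list of things; names that differ only in an ending like _2 or _b are one class to them, and where a whole thing is asked for, a point or a joint stands for the part that bears it (a point fixed in the world has none). Each returns a list of dicts, best first, with "confidence" (0 to 1); they miss things now and then, are a little off and sometimes report something else, mostly with a low value. They report only what shows in the picture. A call takes as long as a camera call. They do not tell look-alikes from the thing itself.
- finder.find_in(target, camera): "point" ([x, y, z] in m, in world coordinates, good to about 4 mm: the middle of the surface that is visible of it).
- finder.masks_of(target, camera): "region" (384x512 bool, what is visible of it).
The state is a dict: "time_s": time; "qpos": joint angles; "joint_vel": joint speeds; "tau": joint torques, N m; "ee_pos": TCP position; "eef_rot": TCP orientation; "force": force on the tool from outside, world axes, zero at the start; "moment": the same for the moment, N m; "grip_width": finger opening in m; "grip_force": force on a finger pad.
Only numpy, scipy, OpenCV 4.12 (cv2) and the standard library are available. Lean on these libraries where they do the work, as an engineer would, in place of code of your own. Each camera call takes 0.05 s, during which the arm holds its last target. There are 200 camera calls.

## Working session

There is one attempt and no reset: what is moved stays moved. The work goes in short steps, Python scripts to look and compute and a tool call to move; the robot and the scene stay as the last step left them, time stands still between calls to the robot, and variables do not carry over. Pictures are saved under pics/ and viewed, at most 10 in all, crops included, and the job is handed in when it is done.

Besides the shell and the picture viewer there is one more tool, called as a command line: name --argument value ..., lists and objects as JSON in quotes. jog_arm: Moves the arm, as the interface text tells. Its arguments: {"type":"object","properties":{"rows":{"type":"array","items":{"type":"object","properties":{"gripper":{"type":"number"},"slide":{"type":"array","items":{"type":"number"}},"spin":{"type":"number"}}}},"squeeze":{"type":"number"}},"required":["rows"]}

```bash
mkdir -p pics; cat > h.py <<'E'
import numpy as np, cv2
from station import telemetry, cams, workorder, finder
def world(name, depth):
    i=cams.camera_info(name);K=np.array(i["camera_matrix"]);R=np.array(i["R"]);t=np.array(i["t"])
    v,u=np.mgrid[:384,:512]
    c=np.stack([(u-K[0,2])/K[0,0]*depth,(v-K[1,2])/K[1,1]*depth,depth],-1)
    return (c-t)@R
E
python3 - <<'E'
from h import *
o=telemetry.get_obs();print({k:np.round(o[k],3) for k in o})
for n in("top","side"):
    p,d=cams.camera(n);np.savez(n+"0.npz",p=p,d=d);cv2.imwrite(f"pics/{n}0.png",p[:,:,::-1])
    i=cams.camera_info(n);print(n,np.round(-np.array(i["R"]).T@i["t"],3))
    for k in("t_stop","puck_stop","rail","stop_mark"):
        try: print(k,[(np.round(r["point"],3),round(r["confidence"],2)) for r in finder.find_in(k,n)])
        except Exception as e: print(k,e)
E
```

```text
{'time_s': np.float64(0.0), 'qpos': array([-1.211,  0.3  ,  1.522,  0.   ,  1.321, -0.067]), 'joint_vel': array([ 0.   , -0.001, -0.   , -0.002, -0.001, -0.001]), 'tau': array([-1.0000e-03, -5.3180e+01, -3.5273e+01,  7.1000e-02,  2.4000e-02,
       -0.0000e+00]), 'ee_pos': array([ 0.228, -0.501,  0.404]), 'eef_rot': array([-3.14 , -0.   ,  0.427]), 'force': array([-0.208, -0.36 ,  0.053]), 'moment': array([ 0.014,  0.006, -0.037]), 'grip_force': np.float64(0.0), 'grip_width': np.float64(0.094)}
top [ 0.455 -0.003  0.777]
t_stop [(array([ 0.704, -0.152,  0.05 ]), 0.68), (array([ 0.612, -0.161,  0.053]), 0.6)]
puck_stop [(array([ 0.467, -0.196,  0.013]), 0.92)]
rail [(array([0.543, 0.114, 0.037]), 0.94), (array([ 0.463, -0.196,  0.012]), 0.72)]
stop_mark [(array([0.546, 0.118, 0.037]), 0.67)]
side [ 0.424 -0.573  0.496]
t_stop [(array([ 0.707, -0.165,  0.042]), 0.6), (array([ 0.61 , -0.176,  0.041]), 0.57)]
puck_stop [(array([ 0.472, -0.214,  0.014]), 0.96)]
rail [(array([0.547, 0.09 , 0.035]), 0.92)]
stop_mark [(array([0.548, 0.092, 0.032]), 0.79)]
```

View pics/top0.png

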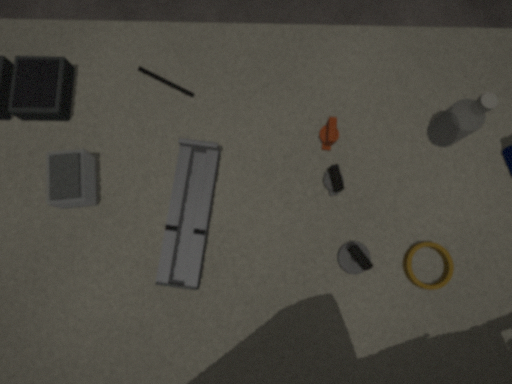

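View pics/side0.png

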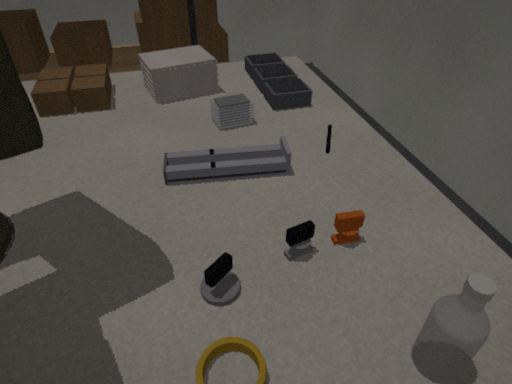

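Top view: the black T-stop is at (335,179), the orange look-alike at (329,133) and the round-foot puck at (355,257). The rail is at (190,215) with its marks at (171,228) and (200,231), and the fence is at the upper end. The side view agrees: T-stop (300,238), orange (348,225), puck (219,275). I choose the black one with the collar and oblong foot.

```bash
python3 - <<'E'
from h import *
def rect(P,n):
    (c,s,a)=cv2.minAreaRect((P[:,:2]*1000).astype(np.float32)); b=cv2.boxPoints((c,s,a))
    e=[b[1]-b[0],b[2]-b[1]]; L=max(e,key=np.linalg.norm)
    print(n,len(P),"c",np.round(c,1),"size",np.round(s,1),"long-axis deg",round(np.degrees(np.arctan2(L[1],L[0]))%180,1),"z",np.round(np.percentile(P[:,2],[5,50,95]),4))
for n in("top","side"):
    z=np.load(n+"0.npz");p=z["p"];d=z["d"];W=world(n,d);g=p.max(-1)
    near=lambda x,y,r:(np.hypot(W[...,0]-x,W[...,1]-y)<r)&(d>0)
    for nm,x,y in(("T",.61,-.165),("puck",.467,-.2),("orange",.705,-.16)):
        m=near(x,y,.05)&(W[...,2]>.058)&(W[...,2]<.07); 
        if m.sum()>5: rect(W[m],n+" wing "+nm)
    m=near(.61,-.165,.05)&(W[...,2]>.004)&(W[...,2]<.02)
    m=near(.61,-.165,.05)&(W[...,2]>.027)&(W[...,2]<.035); 
    if m.sum()>5: rect(W[m],n+" collar")
    m=near(.545,.11,.17)&(W[...,2]>.03)&(W[...,2]<.042);rect(W[m],n+" railtop")
    k=m&(g<60); nl,lab,st,ce=cv2.connectedComponentsWithStats(k.astype(np.uint8))
    for j in range(1,nl):
        if st[j,4]>=8: print(" dark",np.round(ce[j]),st[j,4],np.round(np.median(W[lab==j],0),4))
    m=near(.545,.11,.17)&(W[...,2]>.05)&(W[...,2]<.065);
    if m.sum()>5: rect(W[m],n+" fence")
    # slot floor
    m=near(.545,.11,.17)&(W[...,2]>.003)&(W[...,2]<.012)
a=cv2.imread("pics/top0.png")[110:290,150:380];b=cv2.imread("pics/side0.png")[130:310,160:390]
cv2.imwrite("pics/crop.png",cv2.convertScaleAbs(cv2.resize(np.vstack([a[:, :],b])[::1],None,fx=1.6,fy=1.6,interpolation=2),alpha=1.6))
E
```

```text
top wing T 228 c [ 614.2 -163.5] size [49.  16.3] long-axis deg 12.8 z [0.0605 0.0633 0.0656]
top wing puck 255 c [ 467.4 -203.2] size [49.9 16.5] long-axis deg 38.1 z [0.0605 0.0633 0.0655]
top wing orange 214 c [ 708.2 -156.8] size [16.1 50.1] long-axis deg 175.7 z [0.0603 0.0632 0.0655]
top collar 114 c [ 611.4 -163. ] size [38.9 32.5] long-axis deg 81.6 z [0.0298 0.0316 0.0338]
top railtop 3674 c [544.7 115.7] size [ 76.8 270.8] long-axis deg 172.9 z [0.0334 0.0357 0.0379]
 dark [198. 148.] 24 [0.6745 0.0997 0.037 ]
 dark [172. 228.] 65 [0.5206 0.1444 0.0362]
 dark [200. 232.] 61 [0.5121 0.0908 0.0363]
 dark [175. 285.] 37 [0.4153 0.1349 0.0351]
top fence 229 c [678.7  98.9] size [75.4 11.2] long-axis deg 84.0 z [0.0532 0.0572 0.0592]
side wing T 243 c [ 618.3 -166. ] size [49.2 16.9] long-axis deg 13.8 z [0.0592 0.0633 0.0648]
side wing puck 312 c [ 471.4 -205.4] size [50.1 16.9] long-axis deg 36.8 z [0.0588 0.0632 0.0647]
side wing orange 224 c [ 712.5 -160.2] size [16.5 48.8] long-axis deg 176.0 z [0.059  0.0633 0.0647]
side collar 142 c [ 620.5 -177.5] size [36.  16.8] long-axis deg 10.3 z [0.0282 0.0316 0.0332]
side railtop 1943 c [551.6 113.4] size [ 81.4 274.5] long-axis deg 172.9 z [0.0311 0.0354 0.037 ]
 dark [211. 152.] 24 [0.5231 0.1433 0.0361]
 dark [166. 161.] 15 [0.4202 0.1344 0.0357]
 dark [212. 165.] 28 [0.5156 0.0897 0.0367]
 dark [165. 172.] 8 [0.415  0.0926 0.0339]
side fence 108 c [683.3  94.8] size [75.4  9.7] long-axis deg 82.9 z [0.0514 0.0572 0.0585]
```

View pics/crop.png

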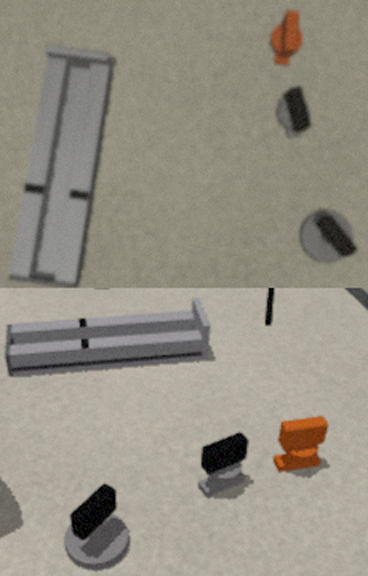

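jog_arm --rows '[{"gripper": 0.094,"slide": [0.492,-0.145,0.05],"spin": 0.195},{"gripper": 0.094,"slide": [0.492,-0.145,0.05],"spin": 0.195},{"gripper": 0.094,"slide": [0.492,-0.145,0.05],"spin": 0.195},{"gripper": 0.094,"slide": [0.492,-0.145,0.05],"spin": 0.195},{"gripper": 0.094,"slide": [0.492,-0.145,0.05],"spin": 0.195},{"gripper": 0.094,"slide": [0.492,-0.145,0.05],"spin": 0.195},{"gripper": 0.094,"slide": [0.492,-0.145,0.05],"spin": 0.195},{"gripper": 0.094,"slide": [0.492,-0.145,0.05],"spin": 0.195}]' --squeeze 25

```text
time_s: 1.3
ee_pos: [0.5273, -0.2409, 0.3662]
eef_rot: [3.141, -0.0, 0.232]
force: [0.2, -1.2, -0.1]
grip_width: 0.0937
grip_force: 0.0
```

jog_arm --rows '[{"gripper": 0.06,"slide": [0.1,-0.052,0.06],"spin": 0},{"gripper": 0.06,"slide": [0.1,-0.052,0.06],"spin": 0},{"gripper": 0.06,"slide": [0.1,-0.052,0.06],"spin": 0},{"gripper": 0.06,"slide": [0.1,-0.052,0.06],"spin": 0},{"gripper": 0.06,"slide": [0.1,-0.052,0.06],"spin": 0},{"gripper": 0.06,"slide": [0.1,-0.052,0.06],"spin": 0}]'

```text
time_s: 1.9
ee_pos: [0.6109, -0.1698, 0.3071]
eef_rot: [3.141, -0.001, 0.231]
force: [0.2, -0.4, 0.3]
grip_width: 0.0598
grip_force: 0.0
```

jog_arm --rows '[{"gripper": 0.06,"slide": [0.006,-0.004,0.02],"spin": 0},{"gripper": 0.06,"slide": [0.006,-0.004,0.045],"spin": 0},{"gripper": 0.06,"slide": [0.006,-0.004,0.06],"spin": 0},{"gripper": 0.06,"slide": [0.006,-0.004,0.071],"spin": 0},{"gripper": 0.06,"slide": [0.006,-0.004,0.071],"spin": 0},{"gripper": 0.06,"slide": [0.006,-0.004,0.071],"spin": 0}]'

```text
time_s: 2.5
ee_pos: [0.6164, -0.164, 0.2361]
eef_rot: [3.141, -0.001, 0.231]
force: [0.8, -0.3, 0.9]
grip_width: 0.0602
grip_force: 0.0
```

```bash
python3 - <<'E'
from h import *
p,d=cams.camera("side");q,_=cams.camera("top")
a=cv2.resize(p[180:300,230:390,::-1],None,fx=4,fy=4,interpolation=2)[:300*2]
cv2.imwrite("pics/g1.png",cv2.convertScaleAbs(a,alpha=1.4));print(telemetry.get_obs()["ee_pos"])
E
```

```text
[ 0.61646334 -0.1638595   0.23636765]
```

View pics/g1.png

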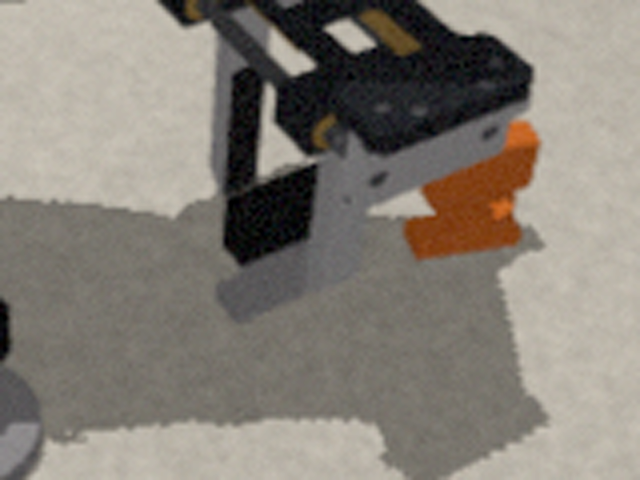

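The side crop shows the fingers straddling the black wing (finger at about (335,220), wing at (225–340,200)). It's centred after allowing for parallax, so I'll close.

jog_arm --rows '[{"gripper": 0.0,"slide": [0,0,0],"spin": 0},{"gripper": 0.0,"slide": [0,0,0],"spin": 0},{"gripper": 0.0,"slide": [0,0,0],"spin": 0},{"gripper": 0.0,"slide": [0,0,0],"spin": 0},{"gripper": 0.0,"slide": [0,0,0],"spin": 0},{"gripper": 0.0,"slide": [0,0,0],"spin": 0},{"gripper": 0.0,"slide": [0,0,0],"spin": 0},{"gripper": 0.0,"slide": [0,0,0],"spin": 0}]' --squeeze 30

```text
time_s: 3.4
ee_pos: [0.6163, -0.1637, 0.2352]
eef_rot: [-3.142, 0.0, 0.232]
force: [0.1, -0.3, -0.7]
grip_width: 0.016
grip_force: 30.0
```

jog_arm --rows '[{"gripper": 0.0,"slide": [0,0,-0.01],"spin": 0},{"gripper": 0.0,"slide": [0,0,-0.04],"spin": 0.0},{"gripper": 0.0,"slide": [0,0,-0.09],"spin": 0},{"gripper": 0.0,"slide": [0,0,-0.1],"spin": 0},{"gripper": 0.0,"slide": [0,0,-0.1],"spin": 0},{"gripper": 0.0,"slide": [0,0,-0.1],"spin": 0}]'

```text
time_s: 4.0
ee_pos: [0.616, -0.1636, 0.334]
eef_rot: [-3.141, 0.001, 0.232]
force: [0.2, 0.0, -2.1]
grip_width: 0.0158
grip_force: 30.0
```

```bash
python3 - <<'E'
from h import *
p,d=cams.camera("side")
a=cv2.resize(p[150:270,230:390,::-1],None,fx=4,fy=4,interpolation=2)
cv2.imwrite("pics/g2.png",cv2.convertScaleAbs(a,alpha=1.4))
for n in("side","top"):
    print([(np.round(r["point"],3),round(r["confidence"],2)) for r in finder.find_in("t_stop",n)])
E
```

```text
[(array([ 0.602, -0.174,  0.129]), 0.86), (array([ 0.705, -0.165,  0.043]), 0.82), (array([0.546, 0.091, 0.033]), 0.24)]
[(array([ 0.714, -0.149,  0.028]), 0.49), (array([0.546, 0.118, 0.039]), 0.24)]
```

View pics/g2.png

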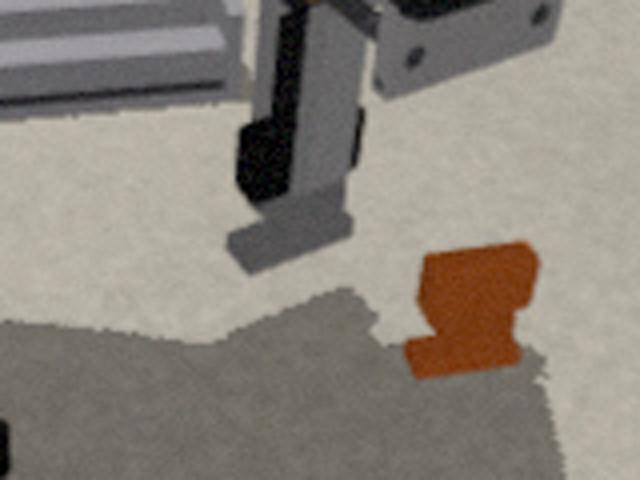

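The stop is held upright and clear of the bench: foot at (290,235), wing at (238–362,150). The fingers may sit a few mm toward its far end, so I'll measure that offset.

```bash
python3 - <<'E'
from h import *
o=telemetry.get_obs();t=o["ee_pos"];y=o["eef_rot"][2];ax=np.array([np.cos(y),np.sin(y)]);ay=np.array([np.sin(y),-np.cos(y)])
p,d=cams.camera("side");W=world("side",d);D=W[...,:2]-t[:2];a=D@ax;b=D@ay
for lo,hi in((.092,.113),(.135,.16)):
    m=(d>0)&(abs(a)<.045)&(abs(b)<.03)&(W[...,2]>lo)&(W[...,2]<hi)
    print(lo,m.sum(),"a",np.round(np.percentile(a[m],[0,1,3,50,97,99,100])*1e3,1),"b",np.round(np.percentile(b[m],[1,50,99])*1e3,1),"z",np.round(np.percentile(W[m][:,2],[1,99]),3))
E
```

```text
0.092 273 a [-24.2 -23.9 -23.7  -7.6  23.9  25.6  26.9] b [-5.9  9.2 11.5] z [0.099 0.112]
0.135 360 a [-24.3 -24.  -23.7  -8.6  23.7  25.1  26.1] b [-15.6   9.7  22.4] z [0.136 0.16 ]
```

jog_arm --rows '[{"gripper": 0.0,"slide": [-0.031,-0.2955,0],"spin": 0.356},{"gripper": 0.0,"slide": [-0.031,-0.2955,0],"spin": 0.356},{"gripper": 0.0,"slide": [-0.031,-0.2955,0],"spin": 0.356},{"gripper": 0.0,"slide": [-0.031,-0.2955,0],"spin": 0.356},{"gripper": 0.0,"slide": [-0.031,-0.2955,0],"spin": 0.356},{"gripper": 0.0,"slide": [-0.031,-0.2955,0],"spin": 0.356},{"gripper": 0.0,"slide": [-0.031,-0.2955,0],"spin": 0.356},{"gripper": 0.0,"slide": [-0.031,-0.2955,0],"spin": 0.356}]'

```text
time_s: 5.0
ee_pos: [0.518, 0.1175, 0.3348]
eef_rot: [3.141, 0.001, -0.122]
force: [0.3, -0.5, -0.7]
grip_width: 0.016
grip_force: 30.0
```

jog_arm --rows '[{"gripper": 0.0,"slide": [0,0,0],"spin": 0},{"gripper": 0.0,"slide": [0,0,0],"spin": 0},{"gripper": 0.0,"slide": [0,0,0],"spin": 0}]'

```text
time_s: 5.3
ee_pos: [0.5186, 0.1159, 0.335]
eef_rot: [3.142, 0.0, -0.126]
force: [-1.2, -0.7, -1.4]
grip_width: 0.0159
grip_force: 30.0
```

jog_arm --rows '[{"gripper": 0.0,"slide": [0,-0.001,0.03],"spin": 0},{"gripper": 0.0,"slide": [0,-0.001,0.052],"spin": 0},{"gripper": 0.0,"slide": [0,-0.001,0.052],"spin": 0},{"gripper": 0.0,"slide": [0,-0.001,0.052],"spin": 0},{"gripper": 0.0,"slide": [0,-0.001,0.052],"spin": 0}]'

```text
time_s: 5.8
ee_pos: [0.5187, 0.1176, 0.2845]
eef_rot: [-3.141, -0.002, -0.125]
force: [-0.3, -0.4, -0.2]
grip_width: 0.0156
grip_force: 30.0
```

```bash
python3 - <<'E'
from h import *
p,d=cams.camera("side");W=world("side",d)
M=np.array([.5194,.1165]);y=-.124;ax=np.array([np.cos(y),np.sin(y)]);ay=np.array([-np.sin(y),np.cos(y)])
a=(W[...,:2]-M)@ax;b=(W[...,:2]-M)@ay;z=W[...,2]
for lo,hi in((.041,.053),(.083,.1)):
    m=(d>0)&(abs(a)<.045)&(abs(b)<.03)&(z>lo)&(z<hi)
    print(lo,m.sum(),"a",np.round(np.percentile(a[m],[1,3,50,97,99])*1e3,1),"b",np.round(np.percentile(b[m],[1,10,50,99])*1e3,1))
# lip inner edges away from the stop
for s0,s1 in((-.08,-.05),(.05,.09)):
    m=(d>0)&(a>s0)&(a<s1)&(z>.033)&(z<.039)&(abs(b)<.045); print(np.round(np.histogram(b[m]*1e3,bins=np.arange(-45,46,3))[0]))
print(telemetry.get_obs()["ee_pos"])
cv2.imwrite("pics/g3.png",cv2.convertScaleAbs(cv2.resize(p[80:200,140:300,::-1],None,fx=4,fy=4,interpolation=2),alpha=1.4))
E
```

```text
0.041 29 a [-20.1 -19.    3.2  25.2  26.5] b [-10.6 -10.   -8.6  -7.2]
0.083 129 a [-21.3 -20.7   3.4  26.9  27.4] b [-21.6 -19.5  -8.2  -4.8]
[ 0  0 17 14  9 14 12 11 10 14  5  0  0  0  0  0  0  0  0  1 14 10 13  7
 10  6 13  8  2  0]
[ 0  1 18 19 11 18 15 14 13 10  9  1  0  0  0  0  0  0  0  5 18 12 12 15
  9 15 10 12  1  0]
[0.51867321 0.11769607 0.28450102]
```

View pics/g3.png

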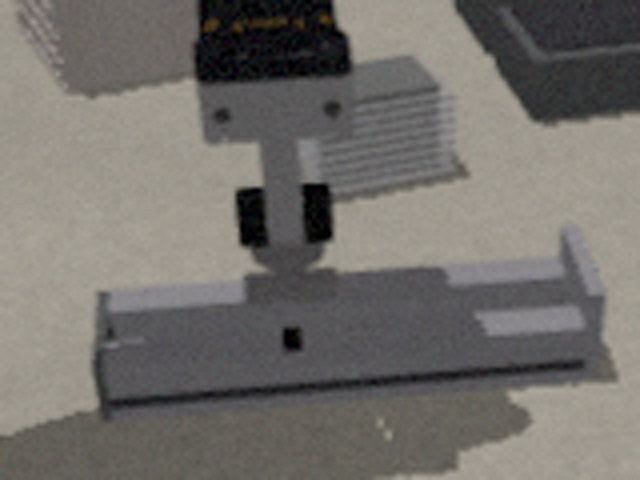

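The foot is aligned over the slot: foot (245–337,286), near mark (291,338). It's about 2.5 mm too far toward the fence, so I'll correct that and lower it.

jog_arm --rows '[{"gripper": 0.0,"slide": [-0.0025,0,0],"spin": 0},{"gripper": 0.0,"slide": [-0.0025,0,0.0],"spin": 0},{"gripper": 0.0,"slide": [-0.0025,0,0.01],"spin": 0},{"gripper": 0.0,"slide": [-0.0025,0,0.02],"spin": 0},{"gripper": 0.0,"slide": [-0.0025,0,0.028],"spin": 0},{"gripper": 0.0,"slide": [-0.0025,0,0.034],"spin": 0},{"gripper": 0.0,"slide": [-0.0025,0,0.037],"spin": 0},{"gripper": 0.0,"slide": [-0.0025,0,0.037],"spin": 0}]'

```text
time_s: 6.65
ee_pos: [0.5159, 0.1181, 0.2458]
eef_rot: [3.141, 0.001, -0.124]
force: [0.5, -0.0, -1.1]
grip_width: 0.0158
grip_force: 30.0
```

jog_arm --rows '[{"gripper": 0.0,"slide": [0,0,0.001],"spin": 0},{"gripper": 0.0,"slide": [0,0,0.002],"spin": 0},{"gripper": 0.0,"slide": [0,0,0.003],"spin": 0},{"gripper": 0.0,"slide": [0,0,0.003],"spin": 0}]'

```text
time_s: 7.05
ee_pos: [0.516, 0.1181, 0.245]
eef_rot: [-3.141, -0.001, -0.124]
force: [-8.2, -1.8, 18.0]
grip_width: 0.0158
grip_force: 30.0
```

jog_arm --rows '[{"gripper": 0.0,"slide": [0,0,-0.002],"spin": 0},{"gripper": 0.0,"slide": [0,0,-0.002],"spin": -0.1},{"gripper": 0.0,"slide": [0,0,-0.002],"spin": -0.2},{"gripper": 0.0,"slide": [0,0,-0.002],"spin": -0.3},{"gripper": 0.0,"slide": [0,0,-0.002],"spin": -0.4},{"gripper": 0.0,"slide": [0,0,-0.002],"spin": -0.5}]' --squeeze 40

```text
time_s: 7.65
ee_pos: [0.5159, 0.1181, 0.2453]
eef_rot: [3.142, -0.0, 0.38]
force: [-0.3, 0.1, -1.1]
grip_width: 0.0157
grip_force: 40.0
```

jog_arm --rows '[{"gripper": 0.0,"slide": [0,0,0],"spin": -0.12},{"gripper": 0.0,"slide": [0,0,0],"spin": -0.24},{"gripper": 0.0,"slide": [0,0,0],"spin": -0.36},{"gripper": 0.0,"slide": [0,0,0],"spin": -0.48},{"gripper": 0.0,"slide": [0,0,0],"spin": -0.6},{"gripper": 0.0,"slide": [0,0,0],"spin": -0.6}]'

```text
time_s: 8.25
ee_pos: [0.5159, 0.1181, 0.2453]
eef_rot: [3.141, -0.0, 0.978]
force: [0.3, -0.1, -1.8]
grip_width: 0.0155
grip_force: 40.0
```

jog_arm --rows '[{"gripper": 0.0,"slide": [0,0,0],"spin": -0.12},{"gripper": 0.0,"slide": [0,0,0],"spin": -0.24},{"gripper": 0.0,"slide": [0,0,0],"spin": -0.36},{"gripper": 0.0,"slide": [0,0,0],"spin": -0.469},{"gripper": 0.0,"slide": [0,0,0],"spin": -0.469},{"gripper": 0.0,"slide": [0,0,0.001],"spin": -0.469},{"gripper": 0.0,"slide": [0,0,0.001],"spin": -0.469}]'

```text
time_s: 8.95
ee_pos: [0.5159, 0.1181, 0.245]
eef_rot: [3.141, -0.0, 1.439]
force: [-5.4, -1.2, 9.4]
grip_width: 0.0156
grip_force: 40.0
```

jog_arm --rows '[{"gripper": 0.0,"slide": [0,0,-0.001],"spin": 0},{"gripper": 0.0,"slide": [0,0,-0.001],"spin": 0},{"gripper": 0.05,"slide": [0,0,-0.001],"spin": 0},{"gripper": 0.05,"slide": [0,0,-0.001],"spin": 0},{"gripper": 0.05,"slide": [0,0,-0.001],"spin": 0},{"gripper": 0.05,"slide": [0,0,-0.001],"spin": 0},{"gripper": 0.05,"slide": [0,0,-0.001],"spin": 0}]'

```text
time_s: 9.65
ee_pos: [0.5159, 0.1181, 0.2452]
eef_rot: [3.142, 0.0, 1.445]
force: [0.0, -0.4, 1.2]
grip_width: 0.0491
grip_force: 0.0
```

jog_arm --rows '[{"gripper": 0.05,"slide": [0,0,-0.02],"spin": 0},{"gripper": 0.05,"slide": [0,0,-0.05],"spin": 0},{"gripper": 0.05,"slide": [0,0,-0.1],"spin": 0},{"gripper": 0.05,"slide": [0,0,-0.15],"spin": 0},{"gripper": 0.05,"slide": [-0.2,0,-0.15],"spin": 0},{"gripper": 0.05,"slide": [-0.2,0,-0.15],"spin": 0},{"gripper": 0.05,"slide": [-0.2,0,-0.15],"spin": 0},{"gripper": 0.05,"slide": [-0.2,0,-0.15],"spin": 0}]'

```text
time_s: 10.45
ee_pos: [0.4901, -0.082, 0.3954]
eef_rot: [3.141, 0.0, 1.445]
force: [0.9, -0.3, 0.2]
grip_width: 0.0501
grip_force: 0.0
```

```bash
python3 - <<'E'
from h import *
p,d=cams.camera("side");q,e=cams.camera("top")
for n,D,P,M in(("side",d,p,[.5194,.1165]),("top",e,q,[.5164,.1176])):
    W=world(n,D);m=(D>0)&(np.hypot(W[...,0]-M[0],W[...,1]-M[1])<.045)&(W[...,2]>.066)&(W[...,2]<.082)
    c=cv2.minAreaRect((W[m][:,:2]*1000).astype(np.float32));a=np.median(W[m][:,2])
    dv=np.array(c[0])/1e3-M;y=-.124
    print(n,m.sum(),np.round(c[0]),np.round(c[1]),round(c[2],1),"topz",round(a,4),"along",round(dv@[np.cos(y),np.sin(y)],4),"across",round(dv@[-np.sin(y),np.cos(y)],4))
A=cv2.resize(p[90:210,150:300,::-1],(600,480));B=cv2.resize(q[130:300,140:240,::-1],(200,340))
c=np.zeros((480,800,3),np.uint8);c[:,:600]=A;c[:340,600:]=B
cv2.imwrite("pics/g4.png",cv2.convertScaleAbs(c,alpha=1.4));print(telemetry.get_obs()["ee_pos"])
E
```

```text
side 104 [519. 114.] [48. 15.] 79.9 topz 0.0733 along -0.0005 across -0.0026
top 255 [514. 118.] [50. 16.] 82.5 topz 0.0735 along -0.0028 across 0.0001
[ 0.48990099 -0.08472349  0.39528342]
```

View pics/g4.png

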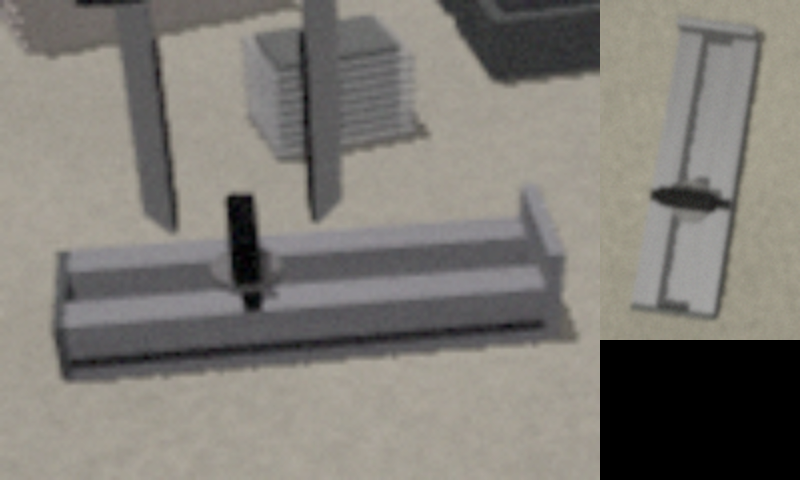

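The stop stands upright at the marks: wing at (243,240) in the side view, above the near mark at (252,300). Its top is at 74 mm, it is turned crosswise, and the gripper is clear. Handing in.

```bash
python3 -c "
from h import *
print(workorder.hand_in())"
```

```text
the job is handed in; nothing more can be done
None
```

The T-foot stop is in the slot at the two dark cross marks, within about 3 mm along the slot by both cameras, with its collar on the rail; I twisted it a quarter turn so the foot lies crosswise under the lips and let go, and it stands upright with the gripper clear; handed in at about 10.5 s, no verdict returned.

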